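Clear the panel clamp and close it with its thumb release

ROBOT

A 6-joint arm with a two-finger parallel gripper is mounted at the origin on the work surface. World frame = base frame: x ahead of the robot, y to its left, z up, the work surface at z = 0. Lengths are in m, angles in rad, forces in N, time in s.
With the tool pointing down it reaches from about 0.35 to 0.975 m from the base axis. Payload 4.9 kg.
Tool frame: the origin (TCP) lies at the very end of the fingers, on their centre line; the grasp point (between the pads) lies 19 mm behind it (ctrl.pinch_z is the distance from the TCP to the grasp point, in m); z points along the fingers, y is the direction in which the jaws open and shut (so a half turn about z gives the same grasp; the last joint's range is limited). The gripper opens to 85 mm and grips with 20 to 120 N. Pads are 22 mm wide; open, the fingers measure 114 mm over their backs; the gripper's body (76 mm by 85 mm) begins 54 mm behind the grasp point. The pads swing forward as they close: fully open they stand 13 mm farther back than shut.
Start: joints at [1.175, 0.053, 1.613, -0, 1.476, -0.119], TCP at [0.171, 0.601, 0.231] pointing down, gripper open.
Joint ranges: [-3.01, 3.01], [-1.01, 2.22], [0.06, 2.58], [-1.02, 4.17], [0.09, 2.62], [-3.14, 3.14]. Speed limits (rad/s): [2.57, 2.57, 3.14, 3.14, 3.14, 3.14].

INTERFACE

Orientations are given as a rotation vector (axis times angle).
In Python, from station import ctrl gives the robot as it stands.
- The arm moves only by the tool carry_out, never from a script. Its argument "series" is a list of rows, each a list of 7 numbers: the shift along the world's x, y, z each as a share of 0.025 m, from -1 to 1, then the turn, a rotation vector about the world's x, y, z each as a share of 0.1 rad, from -1 to 1, then the opening, from 0 (shut) to 1 (fully open). A call has 1 to 12 rows; each row shifts and turns the commanded pose from where the row before left it; what a row does not reach is not made up. A row lasts 1/10 s, in which the tool goes at most 50 mm and 8.59 degrees, less where a joint would pass 70% of its speed; a pose out of reach is approached as far as the arm can. A call with a number of a shift or a turn outside -1 to 1 is refused whole. A call with a gripper value outside its range is refused whole. The fingers move at their own pace and stop on an object; "grip_force" is the grip in N (left out, the last holds). Time passes only in rows, so rows that do not move let the fingers close. It gives the time, the measured TCP pose, the force and the opening at its end, in the units of the state.
- ctrl.get_obs(): the state, without advancing time (a new reading comes with each control period).
- ctrl.get_image(name): name is "scene" or "top"; returns a dict with "frame" (384x512x3 uint8, blue, green, red), "fx", "fy", "cx", "cy" (pixels), "k1" (the pictures are not rectified: a ray, as slopes to the right and down, at radius r is drawn at 1 + k1 r^2 times it, then the intrinsics apply), "R" (3x3) and "t" (3): a world point X has camera coordinates R X + t. Camera axes: x right, y down, z forward; pixel columns grow to the right and rows downward; lengths in m; the calibration is good to about 2 mm. A picture is of the moment at which its call begins. There is no depth.
- ctrl.finish_job(): hands the job in, once; it reports no verdict.
Trained networks look in a picture, given as the dict that the camera call returned (one of the last four; its "shot" number tells which), for a name from the list of things; names that differ only in an ending like _2 or _b are one class to them, and where a whole thing is asked for, a point or a joint stands for the part that bears it (a point fixed in the world has none). Each returns a list of dicts, best first, with "p" (0 to 1); they miss things now and then, are a little off and sometimes report something else, mostly with a low value. They report only what shows in the picture. A call takes as long as a camera call. They do not tell look-alikes from the thing itself.
- ctrl.trace(picture, name): "mask" (384x512 bool, what is visible of it) and "rect" ([left, top, width, height] as shares, 0 to 1, of the picture: columns of its width, rows of its height, round what is visible of it).
- ctrl.mark_of(picture, name): "position" ([column, row] as shares, 0 to 1, of the picture: columns of its width, rows of its height: a listed point, or the origin of a listed thing).
The state is a dict: "t": time; "q": joint angles; "dq": joint speeds; "effort": joint torques, N m; "tool_pos": TCP position; "tool_rot": TCP orientation; "contact_force": force on the tool from outside, world axes, zero at the start; "wrist_torque": the same for the moment, N m; "opening": finger opening in m.
Only numpy, scipy, OpenCV 4.12 (cv2) and the standard library are available. Lean on these libraries where they do the work, as an engineer would, in place of code of your own. Each camera call takes 0.05 s, during which the arm holds its last target.

TASK

First take the wooden offcut off the panel clamp and put it in the red bin. Then hold the clamp's red release button down while you slide its jaw along the rail, until the painted panel is pushed fully home against the end stop and held snugly between jaw and stop; let the button spring up so that the jaw locks, and leave the paint bottle, the rinse jar and the brush tray where they stand.

Things in the scene. Friction and masses are not known exactly. Their poses are not given: they have to be found in the camera images.
- clamp: fixed panel clamp: grey board 260 (x) x 420 (y) x 18 mm high; origin: centre of its underside; +y is the jaw's closing direction, towards the end stop. A 36 mm wide aluminium rail runs along y at x = -95 mm (top 30 mm above the table), with a black carriage on it. A wooden end stop, 20 mm thick, 30 mm above the board, has its inner face at y = +190 mm
- stop_face (a point): middle of the inner face of the end stop, 9 mm above the board; axes as the clamp
- button_top (a point): centre of the top of the red round release button (34 mm diameter), 64 mm above the table when up; axes as the clamp. Two grey cheeks of the carriage, 16 mm thick, stand along the clamp's y either side of it, 52 mm clear between them, 20 mm higher than the button; open to +x and -x. Closed fingertips fit in from above to press the button and push a cheek
- release (a joint): travel of the release button: 0 up (locked), 0.009 m fully down. Springs back up; starts to move at about 4.5 N, fully down at about 7.5 N. While it is up a pawl in a hidden rack (notches 6 mm apart, 1 mm of play, one at the closed place) holds the carriage. Pressed 4 mm or more, the carriage runs with about 2 N of drag; let go, it locks at a notch
- carriage (a joint): travel of the carriage and its jaw along the clamp's +y: starts at 0 to 0.03 m; 0.187 m when the jaw closes on the panel that stands against the end stop. It carries the button and the cheeks along
- jaw_face (a point): middle of the cork face of the jaw, which looks to the clamp's +y; the jaw is an aluminium bar 24 mm deep (y, with the cork) and 24 mm high above the board, reaching from the carriage 180 mm across the board along +x; axes as the clamp
- panel_mid (a point): centre of the loose painted panel lying flat on the board: 150 (its x) x 120 (its y) x 18 mm, ochre with brown outlines, 0.3 kg. It starts 9 to 22 mm short of the end stop, a little askew; home, its +y edge lies along the stop
- offcut_mid (a point): centre of the loose offcut of stretcher bar lying on the board between jaw and panel: pale wood with a blue paint band, 80 mm long (its x), 32 mm wide (its y), 30 mm high on its +y half and 24 mm on its -y half; this point is 15 mm above its underside. About 0.05 kg; any yaw
- bin_in (a point): centre of the inner floor (4 mm above the table) of the fixed red open bin, outside 170 (its x) x 140 (its y) x 75 mm high, walls 4 mm; it may stand to the left or right of the clamp
- paint_bottle: bystander: loose yellow paint bottle, 60 mm diameter, 140 mm high; origin at the centre of its underside
- rinse_jar: bystander: loose empty glass jar, 76 mm diameter, 100 mm high; origin at the centre of its underside
- brush_tray: bystander: loose wooden tray of brushes, 170 x 120 x 30 mm, on the side of the clamp where the bin is not; origin at the centre of its underside
Things that resemble listed ones, but are neither listed nor needed, are in the scene too. Of the things shaped like the part that bears bin_in, the red one is meant. There is more than one size of the part that bears offcut_mid; the job needs the smaller.

How it is judged:
On the way, in this order (a step that is already met when the one before it is completed fails the run):
1. the offcut lies in the bin while the jaw still stands open (slid by less than 50 mm) (x of offcut_mid in the frame of bin_in between -0.085 and 0.085 m and y of offcut_mid in the frame of bin_in between -0.07 and 0.07 m and height (world z) of offcut_mid below 0.065 m and value of joint carriage below 0.05 m), for 0.2 s.
2. the jaw is sliding towards the panel while the release button is held down (value of joint release above 0.0025 m and velocity of joint carriage above 0.004 m/s), for 0.3 s.
At the end, for the whole second after the job is handed in: The offcut lies in the red bin; the panel lies flat with its edge within 4 mm of the end stop and square to it within 2 degrees; the jaw is within 4 mm of its closed place on the panel and at rest; the release button is up (x of offcut_mid in the frame of bin_in between -0.085 and 0.085 m and y of offcut_mid in the frame of bin_in between -0.07 and 0.07 m and height (world z) of offcut_mid below 0.065 m and y of panel_mid in the frame of stop_face above -0.064 m and angle between the y axis of panel_mid and the y axis of clamp, either way round below 0.035 rad and angle between panel_mid's own z axis and vertical below 0.05 rad and value of joint carriage above 0.183 m and value of joint release below 0.0015 m and velocity of joint carriage below 0.003 m/s); the robot touches nothing.
It fails at once if the paint bottle, rinse jar or brush tray is moved more than 25 mm (distance of any of paint_bottle, rinse_jar, brush_tray from where it was at the start of the episode above 0.025 m).
It also fails if it takes over 58 s, if anything falls off the work surface, if the arm or the gripper's body presses on something with over 40 N, if the wrist force passes 120 N, or if a joint passes its speed limit or range.

## Working session

There is one attempt and no reset: what is moved stays moved. The work goes in short steps, Python scripts to look and compute and a tool call to move; the robot and the scene stay as the last step left them, time stands still between calls to the robot, and variables do not carry over. Pictures are saved under pics/ and viewed, and the job is handed in when it is done.

Besides the shell and the picture viewer there is one more tool, called after "Emit:" by a JSON object that holds its "api" and its "payload". carry_out: Moves the arm, as the interface text tells. Shift numbers are shares of 0.025 m and turn numbers shares of 0.1 rad, none past 1 either way. Its arguments: {"type":"object","properties":{"series":{"type":"array"},"grip_force":{"type":"number"}},"required":["series"]}

```bash
ls; mkdir -p pics; python3 - <<'E'
from station import ctrl
import cv2
for n in ("scene","top"):
    p=ctrl.get_image(n); cv2.imwrite(f"pics/{n}0.png",p["frame"])
    print(n,p["fx"],p["fy"],p["cx"],p["cy"],p["k1"],p["R"],p["t"])
    for m in ["clamp","stop_face","button_top","jaw_face","panel_mid","offcut_mid","bin_in","paint_bottle","rinse_jar","brush_tray"]:
        r=ctrl.mark_of(p,m); print(m,[(round(d["position"][0]*512,1),round(d["position"][1]*384,1),round(d["p"],2)) for d in r])
print(ctrl.get_obs())
E
```

```text
pics
scene 491.79592778147094 491.79592778147094 260.43649528927136 188.9636507256719 0.03417206082238657 [[ 0.07836114  0.99673299 -0.01956711]
 [ 0.52283038 -0.05779975 -0.85047492]
 [-0.84882738  0.05641391 -0.52565154]] [-0.14469247 -0.22908575  2.04126779]
clamp [(223.7, 207.3, 0.63)]
stop_face [(283.2, 211.5, 0.85)]
button_top []
jaw_face [(183.0, 205.1, 0.57)]
panel_mid [(256.1, 205.6, 0.85)]
offcut_mid [(190.6, 251.5, 0.96), (215.3, 201.0, 0.54)]
bin_in [(402.7, 167.4, 0.85), (330.9, 179.5, 0.63), (347.9, 208.5, 0.24), (282.5, 210.2, 0.19)]
paint_bottle [(348.2, 208.4, 0.96)]
rinse_jar [(104.3, 227.6, 0.89)]
brush_tray [(120.7, 196.7, 0.74)]
top 348.2044799901286 348.2044799901286 253.91472350685703 198.95986873969318 -0.012649463597825072 [[-0.01630474 -0.99986619  0.00132808]
 [-0.98571951  0.01585137 -0.16764782]
 [ 0.16760433 -0.00404257 -0.98584606]] [0.10182675 0.61569598 1.33520748]
clamp []
stop_face [(238.3, 199.8, 0.6)]
button_top [(320.4, 242.9, 0.43)]
jaw_face [(309.5, 211.2, 0.86)]
panel_mid [(255.1, 199.2, 0.84)]
offcut_mid [(287.3, 210.0, 0.75), (300.8, 157.2, 0.64)]
bin_in [(185.3, 249.1, 0.94), (124.0, 259.0, 0.63)]
paint_bottle [(187.1, 205.6, 0.6)]
rinse_jar [(366.2, 201.1, 0.75)]
brush_tray [(367.5, 242.6, 0.9)]
{'t': 1.1, 'q': array([ 1.17502489e+00,  5.27018345e-02,  1.61292485e+00,  2.46415445e-05,
        1.47599800e+00, -1.18996840e-01]), 'dq': array([ 0.00040016, -0.00077126,  0.00259322, -0.00028359, -0.00029185,
        0.0017137 ]), 'effort': array([-5.75039048e-04, -3.93666387e+01, -3.70476508e+01, -1.81301316e-04,
        1.75208079e-04, -3.46831001e-06]), 'tool_pos': array([0.17076416, 0.60119005, 0.23128757]), 'tool_rot': array([-4.33369404e-01, -3.11152617e+00,  3.88456267e-05]), 'contact_force': array([-0.06543832, -0.21637656,  0.11050674]), 'wrist_torque': array([ 0.00901081,  0.00348795, -0.00799542]), 'opening': 0.08527031974241979}
```

```bash
python3 - <<'E'
import cv2
for n in ("scene","top"):
    a=cv2.imread(f"pics/{n}0.png"); 
    cv2.imwrite(f"pics/{n}0b.png",cv2.resize(a,(800,600),interpolation=cv2.INTER_CUBIC))
a=cv2.imread("pics/top0.png")[140:290,200:400]; cv2.imwrite("pics/top0c.png",cv2.resize(a,(800,600),interpolation=cv2.INTER_CUBIC))
E
```

```text
(no output)
```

View pics/scene0b.png

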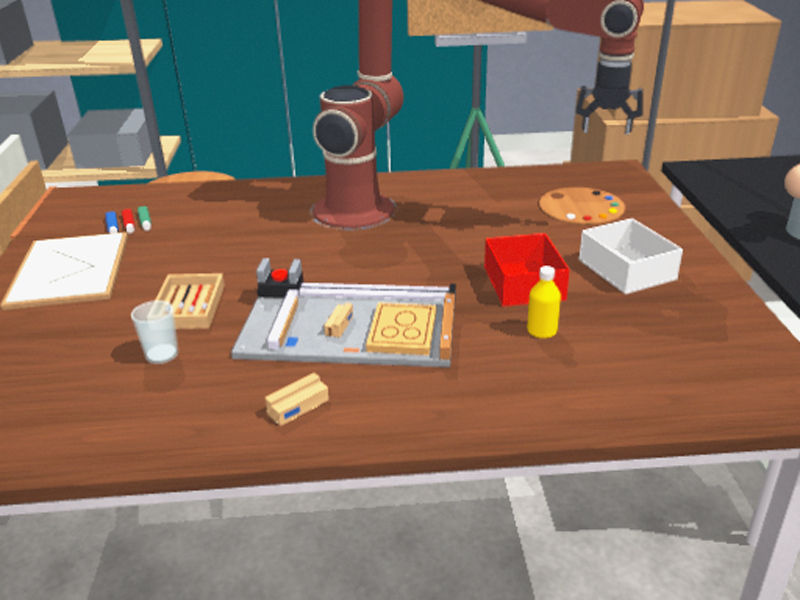

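View pics/top0b.png

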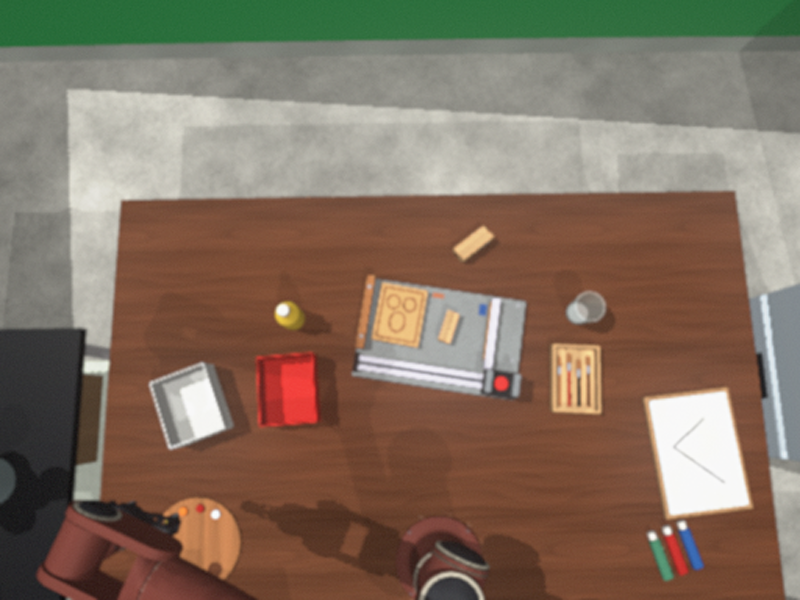

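View pics/top0c.png

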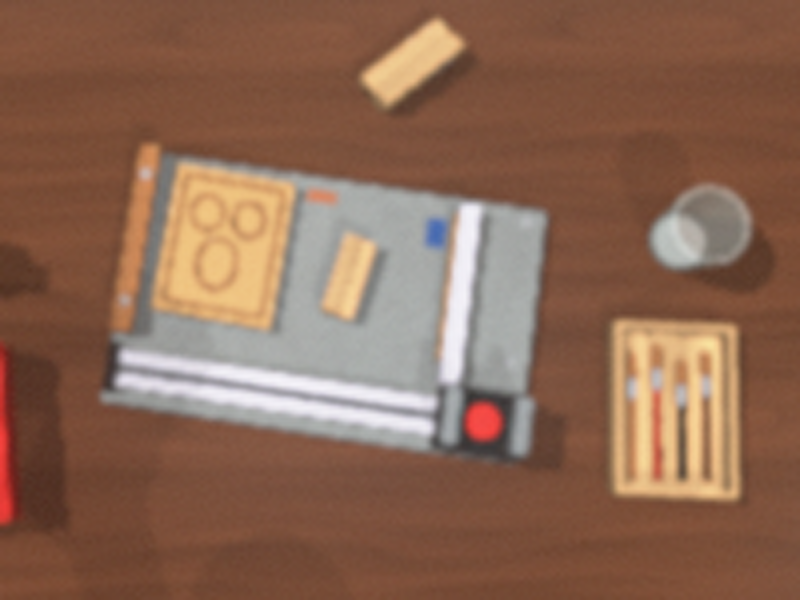

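```bash
cat > h.py <<'E'
import numpy as np, cv2
from scipy.optimize import least_squares
def K(p): return np.array([[p["fx"],0,p["cx"]],[0,p["fy"],p["cy"]],[0,0,1]])
def ray(p,uv):
    xy=cv2.undistortPoints(np.array([[uv]],float),K(p),np.array([p["k1"],0,0,0]))[0,0]
    R=np.array(p["R"]);t=np.array(p["t"])
    d=R.T@np.array([*xy,1]); return -R.T@t, d/np.linalg.norm(d)
def atz(p,uv,z):
    c,d=ray(p,uv); return c+d*(z-c[2])/d[2]
def proj(p,X):
    R=np.array(p["R"]);t=np.array(p["t"])
    return cv2.projectPoints(np.atleast_2d(np.array(X,float)),cv2.Rodrigues(R)[0],t,K(p),np.array([p["k1"],0,0,0]))[0][:,0]
def tri(ps,uvs):
    A=np.zeros((3,3));b=np.zeros(3)
    for p,uv in zip(ps,uvs):
        c,d=ray(p,uv);M=np.eye(3)-np.outer(d,d);A+=M;b+=M@c
    X=np.linalg.solve(A,b)
    return X,[np.linalg.norm(np.cross(X-ray(p,u)[0],ray(p,u)[1])) for p,u in zip(ps,uvs)]
E
python3 - <<'E'
from station import ctrl
from h import *
import pickle
s=ctrl.get_image("scene");t=ctrl.get_image("top")
pickle.dump((s,t),open("im0.pkl","wb"))
def best(p,n,pred=lambda u:True):
    for d in ctrl.trace(p,n):
        m=d["mask"]; v,u=np.nonzero(m); print(n,round(d["p"],2),len(u),np.round([u.mean(),v.mean()],1),u.min(),u.max(),v.min(),v.max())
M={}
for n in ["offcut_mid","panel_mid","bin_in","clamp","button_top","stop_face","jaw_face","paint_bottle","rinse_jar","brush_tray"]:
  for k,p in(("s",s),("t",t)):
    if n in("paint_bottle","rinse_jar","brush_tray") and k=="s": continue
    L=ctrl.trace(p,n); M[n,k]=L
    for d in L:
        v,u=np.nonzero(d["mask"]); print(n,k,round(d["p"],2),len(u),np.round([u.mean(),v.mean()],1),cv2.minAreaRect(np.c_[u,v].astype(np.float32)))
pickle.dump(M,open("m0.pkl","wb"))
# red button
for p in(s,t):
    f=p["frame"].astype(int); r=(f[...,2]>150)&(f[...,1]<90)&(f[...,0]<90)
    n,l,st,c=cv2.connectedComponentsWithStats(r.astype(np.uint8)); print([(st[i].tolist(),c[i].round(1).tolist()) for i in range(1,n) if st[i][4]>12])
P=lambda a,b:tri((s,t),(a,b))
print("jaw",P((183,205.1),(309.5,211.2)))
print("panel",P((256.1,205.6),(255.1,199.2)))
print("off",P((215.3,201),(287.3,210)))
print("bin",P((330.9,179.5),(185.3,249.1)))
print("stop",P((283.2,211.5),(238.3,199.8)))
E
```

```text
offcut_mid s 0.92 746 [189.5 255.6] ((189.4461669921875, 255.53076171875), (19.969589233398438, 39.69111251831055), 60.2551155090332)
offcut_mid s 0.68 301 [216.3 204.5] ((216.455078125, 203.971923828125), (13.885972023010254, 25.96994972229004), 32.0053825378418)
offcut_mid t 0.55 164 [286.4 208.5] ((286.3000183105469, 208.60000610351562), (7.905693054199219, 20.55480194091797), 18.434946060180664)
offcut_mid t 0.5 247 [301.1 156.2] ((301.268310546875, 155.5854034423828), (10.619816780090332, 25.30014991760254), 51.34019470214844)
offcut_mid t 0.36 573 [317.2 232.7] ((320.0, 222.5), (61.0, 22.0), 90.0)
panel_mid s 0.8 1289 [256.8 209.8] ((256.06207275390625, 209.44485473632812), (43.043243408203125, 32.355838775634766), 3.3664603233337402)
panel_mid t 0.28 5445 [286.1 219.9] ((281.9888916015625, 215.94630432128906), (107.64864349365234, 64.85352325439453), 8.85795783996582)
bin_in s 0.93 2172 [403.  162.8] ((402.6426086425781, 163.05596923828125), (66.15267944335938, 43.62110900878906), 32.735225677490234)
bin_in s 0.68 1748 [334.2 169.6] ((336.589111328125, 171.39108276367188), (44
[... 2044 characters left out ...]
.0]), ([126, 323, 5, 5, 21], [128.0, 325.0]), ([426, 342, 14, 26, 167], [432.7, 354.5])]
jaw (array([ 0.56768429, -0.13633373,  0.02925428]), [np.float64(0.004976939245965179), np.float64(0.004976939245965199)])
panel (array([0.61734823, 0.08567299, 0.04478073]), [np.float64(0.001414214250962856), np.float64(0.0014142142509628562)])
off (array([ 0.57222983, -0.04040946,  0.04111573]), [np.float64(0.0004024272366455409), np.float64(0.000402427236645533)])
bin (array([0.42413296, 0.36328684, 0.00649253]), [np.float64(0.0073760723637630535), np.float64(0.007376072363763086)])
stop (array([0.62086853, 0.1611873 , 0.01944344]), [np.float64(0.005792215313741046), np.float64(0.005792215313741019)])
```

```bash
python3 - <<'E'
from h import *
import pickle
s,t=pickle.load(open("im0.pkl","rb"))
B,_=tri((s,t),((178.7,175.2),(320.2,245.0)));print("button tri",B,_)
bt=atz(t,(320.2,245.0),.064);bs=atz(s,(178.7,175.2),.064);print(bt,bs)
f=lambda u,v,ox,oy:((u+.5)/4-.5+ox,(v+.5)/4-.5+oy)
c1=atz(t,f(547,210,200,140),.018);c2=atz(t,f(102,398,200,140),.018)
print(c1,c2,np.linalg.norm((c1-c2)), np.hypot(.26,.42))
# pose from diagonal: c1=(.13,-.21), c2=(-.13,.21)
d=c1-c2; yaw=np.arctan2(d[1],d[0])-np.arctan2(-.42,.26); o=(c1+c2)/2; print("o",o,"yaw",np.degrees(yaw))
R=np.array([[np.cos(yaw),-np.sin(yaw)],[np.sin(yaw),np.cos(yaw)]])
print("button in clamp",R.T@(bt-o)[:2],R.T@(bs-o)[:2])
W=lambda x,y,z:[*(R@[x,y]+o[:2]),z]
x0,x1,y0,y1=150/1,0,0,0
def draw(p,name,box):
    img=cv2.resize(p["frame"],None,fx=5,fy=5,interpolation=cv2.INTER_CUBIC)
    def L(a,b,c):
        q=proj(p,[W(*a),W(*b)])*5+2; cv2.line(img,tuple(map(int,q[0])),tuple(map(int,q[1])),c,1)
    def rect(xa,xb,ya,yb,z,c):
        P=[(xa,ya,z),(xb,ya,z),(xb,yb,z),(xa,yb,z)]
        for i in range(4):L(P[i],P[(i+1)%4],c)
    rect(-.13,.13,-.21,.21,.018,(0,255,0));rect(-.13,.13,-.21,.21,.0,(0,120,0))
    rect(-.113,-.077,-.19,.2,.03,(255,255,0)); L((-.13,.19,.048),(.13,.19,.048),(255,0,255))
    u,v,w,h=box; cv2.imwrite(name,img[v*5:(v+h)*5,u*5:(u+w)*5])
draw(t,"pics/fitt.png",(215,165,140,100));draw(s,"pics/fits.png",(140,160,160,85))
pickle.dump((o,yaw),open("clamp.pkl","wb"))
E
```

```text
button tri [ 0.4307137  -0.16095415  0.06023402] [np.float64(0.0010770479262463483), np.float64(0.0010770479262462592)]
[ 0.43060772 -0.16133152  0.064     ] [ 0.43767468 -0.15904109  0.064     ]
[ 0.64601643 -0.24683062  0.018     ] [0.46175675 0.20963649 0.018     ] 0.49225384892855784 0.4939635614091388
o [ 0.55388659 -0.01859706  0.018     ] yaw -9.777287249868854
button in clamp [-0.09724927 -0.16159636] [-0.09067392 -0.1581391 ]
```

View pics/fitt.png

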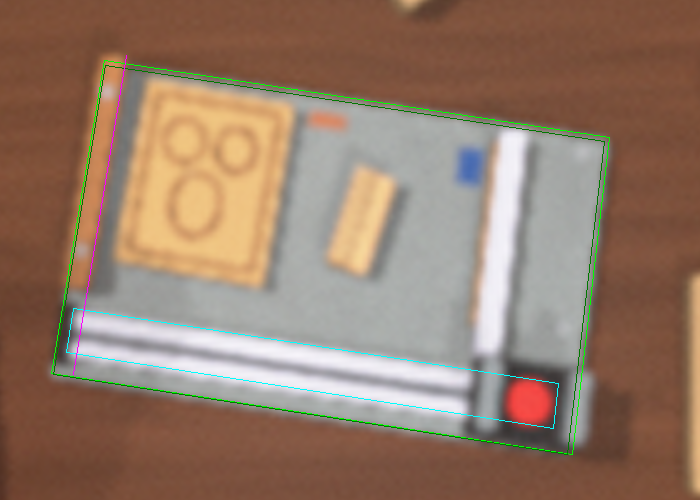

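View pics/fits.png

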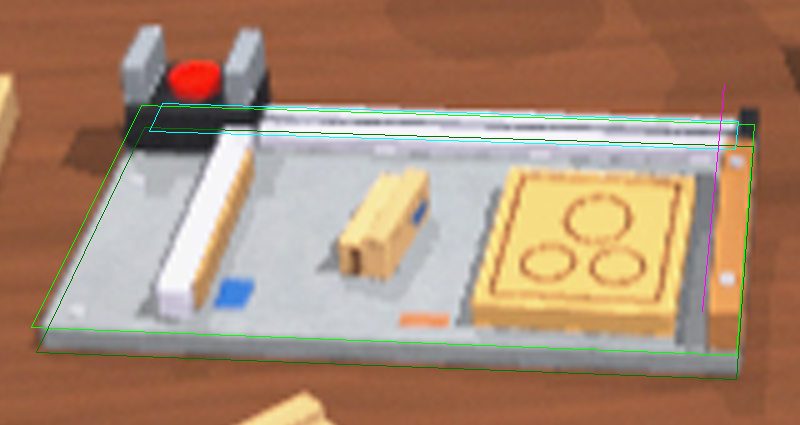

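```bash
python3 - <<'E'
from h import *
import pickle
s,t=pickle.load(open("im0.pkl","rb"))
f=t["frame"]
# subpixel edges along columns: far edge of board and rail edges
g=cv2.GaussianBlur(cv2.cvtColor(f,cv2.COLOR_BGR2GRAY).astype(float),(0,0),0.7)
for u in range(240,336,6):
    col=g[160:260,u]; d=np.gradient(col)
    print(u,[ (160+i,int(d[i])) for i in range(2,98) if abs(d[i])>9 and abs(d[i])>=abs(d[i-1]) and abs(d[i])>abs(d[i+1])])
E
```

```text
240 [(217, -9), (228, 20), (232, -26), (234, 23), (238, -20), (242, -23)]
246 [(179, 27), (214, -10), (218, -10), (229, 21), (233, -22), (235, 25), (238, -20), (243, -22)]
252 [(180, 26), (195, -9), (210, -11), (213, 10), (219, -10), (230, 23), (234, -21), (236, 27), (240, -20), (244, -23)]
258 [(181, 26), (231, 23), (234, -22), (237, 27), (240, -21), (245, -21)]
264 [(182, 25), (190, -10), (199, 9), (232, 25), (235, -22), (238, 25), (241, -22), (246, -23)]
270 [(183, 24), (233, 26), (236, -24), (239, 26), (242, -21), (247, -22)]
276 [(183, 23), (234, 26), (237, -25), (240, 26), (243, -24), (248, -21)]
282 [(184, 23), (217, -14), (235, 25), (238, -27), (241, 26), (244, -24), (249, -22)]
288 [(185, 23), (198, 10), (218, -12), (236, 25), (239, -27), (242, 25), (245, -25), (249, -20)]
294 [(163, -21), (186, 23), (202, -12), (237, 24), (240, -27), (243, 25), (246, -22), (250, -21)]
300 [(164, -30), (187, 25), (238, 25), (241, -29), (244, 26), (247, -21), (251, -22)]
306 [(188, 27), (201, 9), (238, 21), (242, -24), (245, 22), (248, -24), (252, -19)]
312 [(189, 23), (235, -27), (250, -24)]
318 [(190, 47), (237, -24), (241, 18), (249, -17)]
324 [(191, 24), (237, -25), (242, 11), (248, -11)]
330 [(192, 25), (237, -9), (240, 9), (253, -25)]
```

```bash
python3 - <<'E'
from h import *
import pickle
s,t=pickle.load(open("im0.pkl","rb"))
print(ray(t,(256,192))[0],ray(s,(256,192))[0])
g=cv2.GaussianBlur(cv2.cvtColor(t["frame"],cv2.COLOR_BGR2GRAY).astype(float),(0,0),0.7)
def edge(v0,slope,us,sign,z):
    P=[]
    for u in us:
        v=v0+slope*(u-240); a=int(v)-3; d=np.gradient(g[a-1:a+9,u])*sign; d=np.clip(d[1:-1],0,None); i=np.argmax(d[1:-1])+1
        w=d[i-1:i+2]; P.append(atz(t,(u,a+i+(w[2]-w[0])/2/(2*w[1]-w[0]-w[2]+1e-9)),z)[:2])
    P=np.array(P); k=np.polyfit(P[:,1],P[:,0],1); r=P[:,0]-np.polyval(k,P[:,1])
    yaw=-np.degrees(np.arctan(k[0])); 
    print("yaw",yaw,"x@y=-.0186",np.polyval(k,-.0186),"rms",r.std()); return k
edge(178,.155,range(250,330),1,.018)
edge(228,.16,range(242,305),1,.03)
edge(238,.158,range(242,305),-1,.03)
edge(242,.158,range(242,305),-1,.018)
edge(242,.158,range(242,305),-1,.0)
E
```

```text
[0.38477724 0.09745116 1.41939388] [1.86379526 0.01582277 0.87533266]
yaw -9.38900495354803 x@y=-.0186 0.6828158731660858 rms 0.0009063504823807299
yaw -9.668756090467403 x@y=-.0186 0.47464381980309245 rms 0.0002639399787070843
yaw -9.756199821115631 x@y=-.0186 0.4367619158555507 rms 0.0006112511617565242
yaw -9.68506533234381 x@y=-.0186 0.42027021586377294 rms 0.0004589987057429206
yaw -9.685065332343811 x@y=-.0186 0.4209804937235922 rms 0.0004648942479100878
```

```bash
python3 - <<'E'
from h import *
import pickle
s,t=pickle.load(open("im0.pkl","rb"))
def crop(p,n,u,v,w,h,k):
    c=p["frame"][v:v+h,u:u+w]; cv2.imwrite(n,cv2.resize(c,None,fx=k,fy=k,interpolation=cv2.INTER_CUBIC))
crop(t,"pics/oft.png",270,192,36,34,16); crop(s,"pics/ofs.png",200,185,40,36,16)
M=pickle.load(open("m0.pkl","rb"))
q=[(358,165),(398,182),(368,275),(328,262)]
W=np.array([atz(t,((u-2)/5+215,(v-2)/5+165),.045) for u,v in q]);print(W.round(4),W.mean(0))
E=W[1:]-W[:-1];print(np.linalg.norm(E,axis=1),np.degrees(np.arctan2(E[:,1],E[:,0])))
for n in["bin_in"]:
    m=M[n,"t"][1]["mask"];v,u=np.nonzero(m);r=cv2.minAreaRect(np.c_[u,v].astype(np.float32));b=cv2.boxPoints(r)
    W=np.array([atz(t,x,.075) for x in b]);print(W.round(3),W.mean(0))
    m=M[n,"s"][1]["mask"]
    v,u=np.nonzero(m);print(u.min(),u.max())
E
```

```text
[[ 0.6219 -0.0376  0.045 ]
 [ 0.6076 -0.0692  0.045 ]
 [ 0.5333 -0.0428  0.045 ]
 [ 0.5441 -0.0113  0.045 ]] [ 0.57670897 -0.04023336  0.045     ]
[0.03467075 0.07888651 0.03325475] [-114.3900959   160.40259148   70.90482301]
[[0.509 0.444 0.075]
 [0.516 0.292 0.075]
 [0.345 0.28  0.075]
 [0.338 0.429 0.075]] [0.42685684 0.36133081 0.075     ]
310 363
```

View pics/oft.png

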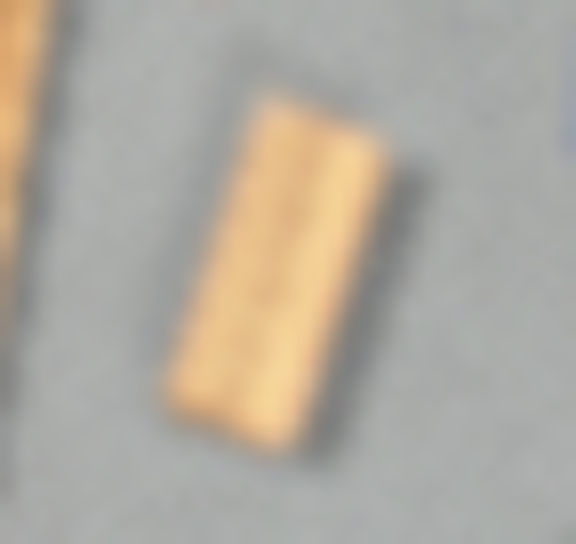

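View pics/ofs.png

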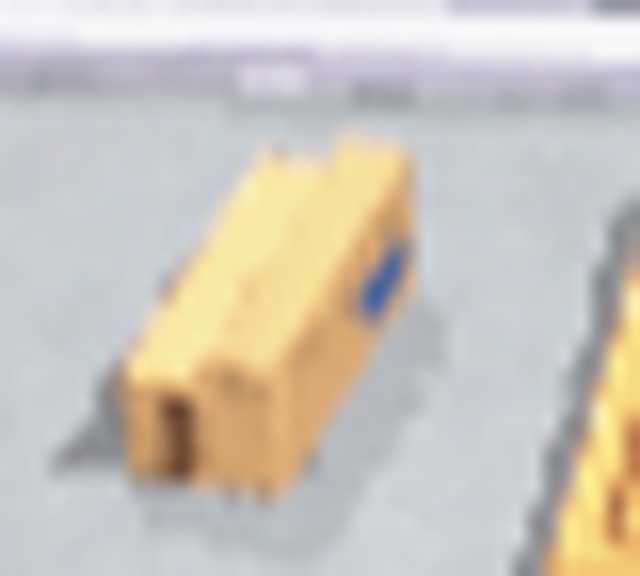

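Emit:
{"api": "carry_out", "payload": {"series": [[0.623,-0.986,0,0,0,-0.066,0.65],[0.623,-0.986,0,0,0,-0.066,0.65],[0.623,-0.986,0,0,0,-0.066,0.65],[0.623,-0.986,0,0,0,-0.066,0.65],[0.623,-0.986,0,0,0,-0.066,0.65],[0.623,-0.986,0,0,0,-0.066,0.65],[0.623,-0.986,0,0,0,-0.066,0.65],[0.623,-0.986,0,0,0,-0.066,0.65],[0.623,-0.986,0,0,0,-0.066,0.65],[0.623,-0.986,0,0,0,-0.066,0.65],[0.623,-0.986,0,0,0,0,0.65],[0.623,-0.986,0,0,0,0,0.65]], "grip_force": 40}}

```text
t: 3.25
tool_pos: [0.3582, 0.3043, 0.2315]
tool_rot: [0.536, 3.095, 0.0]
contact_force: [-0.1, 0.4, -0.3]
opening: 0.0553
```

Emit:
{"api": "carry_out", "payload": {"series": [[0.623,-0.986,0,0,0,0,0.65],[0.623,-0.986,0,0,0,0,0.65],[0.623,-0.986,0,0,0,0,0.65],[0.623,-0.986,0,0,0,0,0.65],[0.623,-0.986,0,0,0,0,0.65],[0.623,-0.986,0,0,0,0,0.65],[0.623,-0.986,0,0,0,0,0.65],[0.623,-0.986,-0.4,0,0,0,0.65],[0.623,-0.986,-0.4,0,0,0,0.65],[0.623,-0.986,-0.4,0,0,0,0.65],[0.623,-0.986,-0.4,0,0,0,0.65],[0.623,-0.986,-0.4,0,0,0,0.65]]}}

```text
t: 4.45
tool_pos: [0.5452, 0.0085, 0.1811]
tool_rot: [0.536, 3.095, 0.0]
contact_force: [0.8, -0.2, 0.3]
opening: 0.0557
```

Emit:
{"api": "carry_out", "payload": {"series": [[0.623,-0.986,-0.4,0,0,0,0.65],[0.623,-0.986,-0.4,0,0,0,0.65],[0,0,0,0,0,0,0.65],[0,0,0,0,0,0,0.65]]}}

```text
t: 4.85
tool_pos: [0.5755, -0.0399, 0.1609]
tool_rot: [-0.537, -3.094, -0.001]
contact_force: [-0.5, 0.3, 0.1]
opening: 0.0555
```

```bash
python3 - <<'E'
from station import ctrl
from h import *
s=ctrl.get_image("scene");t=ctrl.get_image("top")
B=np.array([0.5755,-0.0400,.160])
print(proj(s,B),proj(t,B), proj(s,[.5755,-.04,.048]))
c=s["frame"][120:260,130:330];cv2.imwrite("pics/h1.png",cv2.resize(c,None,fx=4,fy=4,interpolation=cv2.INTER_CUBIC))
P=lambda a,b:tri((s,t),(a,b))
print("bottle",P((348.2,208.4),(187.1,205.6)),"jar",P((104.3,227.6),(366.2,201.1)))
E
```

```text
[[212.59512047 168.17555349]] [[290.1625604  204.68645733]] [[215.15213558 199.7013766 ]]
bottle (array([0.60287962, 0.37081102, 0.0034615 ]), [np.float64(0.003953830430912994), np.float64(0.00395383043091294)]) jar (array([ 0.61107639, -0.37789615, -0.0070402 ]), [np.float64(0.002654316426821755), np.float64(0.002654316426821799)])
```

View pics/h1.png

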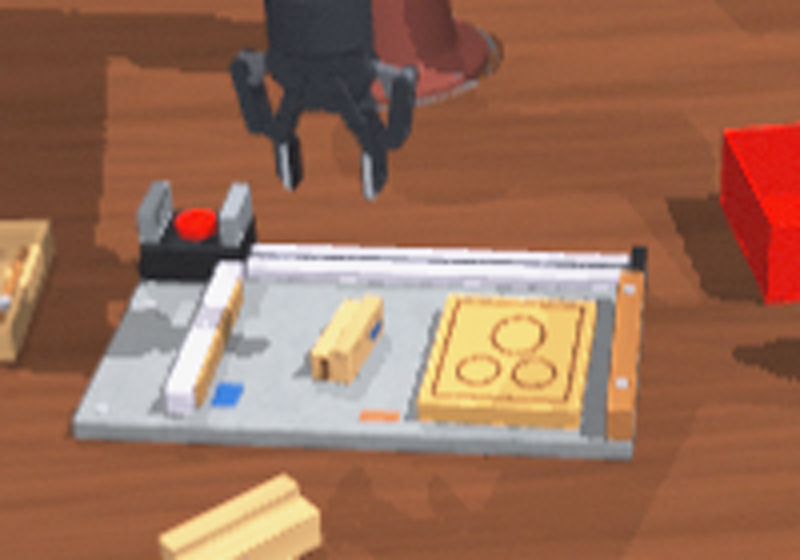

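Emit:
{"api": "carry_out", "payload": {"series": [[0,0.08,-0.925,0,0,0,0.65],[0,0,-0.925,0,0,0,0.65],[0,0,-0.925,0,0,0,0.65],[0,0,-0.925,0,0,0,0.65],[0,0,-0.925,0,0,0,0.65],[0,0,-0.925,0,0,0,0.65],[0,0,0,0,0,0,0.65],[0,0,0,0,0,0,0.2],[0,0,0,0,0,0,0.1],[0,0,0,0,0,0,0.1],[0,0,0,0,0,0,0.1],[0,0,0,0,0,0,0.1]]}}

```text
t: 6.15
tool_pos: [0.5772, -0.0378, 0.0246]
tool_rot: [0.535, 3.093, 0.0]
contact_force: [-0.5, 1.3, 6.9]
opening: 0.031
```

Emit:
{"api": "carry_out", "payload": {"series": [[0,0,0.5,0,0,0,0.1],[0,0,1,0,0,0,0.1],[0,0,1,0,0,0,0.1],[0,0,1,0,0,0,0.1],[0,0,1,0,0,0,0.1],[0,0,1,0,0,0,0.1],[-0.383,1,0.5,0,0,0,0.1],[-0.383,1,0,0,0,0,0.1],[-0.383,1,0,0,0,0,0.1],[-0.383,1,0,0,0,0,0.1],[-0.383,1,0,0,0,0,0.1],[-0.383,1,0,0,0,0,0.1]]}}

```text
t: 7.35
tool_pos: [0.5176, 0.1131, 0.173]
tool_rot: [0.536, 3.095, -0.0]
contact_force: [-0.6, 0.1, -0.5]
opening: 0.0313
```

Emit:
{"api": "carry_out", "payload": {"series": [[-0.383,1,0,0,0,0,0.1],[-0.383,1,0,0,0,0,0.1],[-0.383,1,0,0,0,0,0.1],[-0.383,1,0,0,0,0,0.1],[-0.383,1,0,0,0,0,0.1],[-0.383,1,0,0,0,0,0.1],[-0.383,1,0,0,0,0,0.1],[-0.383,1,0,0,0,0,0.1],[-0.383,1,0,0,0,0,0.1],[-0.383,1,0,0,0,0,0.1],[0,0,0,0,0,0,0.1]]}}

```text
t: 8.45
tool_pos: [0.4213, 0.3642, 0.173]
tool_rot: [-0.531, -3.096, -0.001]
contact_force: [0.8, 0.6, -1.5]
opening: 0.0314
```

```bash
python3 - <<'E'
from station import ctrl
from h import *
s=ctrl.get_image("scene");t=ctrl.get_image("top")
c=s["frame"][90:230,260:460];cv2.imwrite("pics/h2.png",cv2.resize(c,None,fx=3,fy=3,interpolation=cv2.INTER_CUBIC))
c=t["frame"][170:310,100:300];cv2.imwrite("pics/h2t.png",cv2.resize(c,None,fx=3,fy=3,interpolation=cv2.INTER_CUBIC))
print(ctrl.get_obs()["tool_pos"])
E
```

```text
[0.42229214 0.36224964 0.17277339]
```

View pics/h2.png

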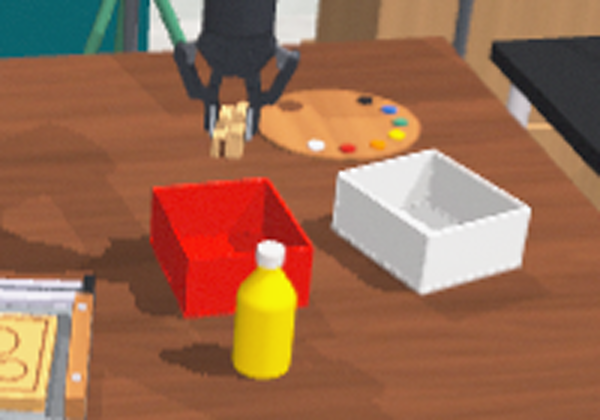

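View pics/h2t.png

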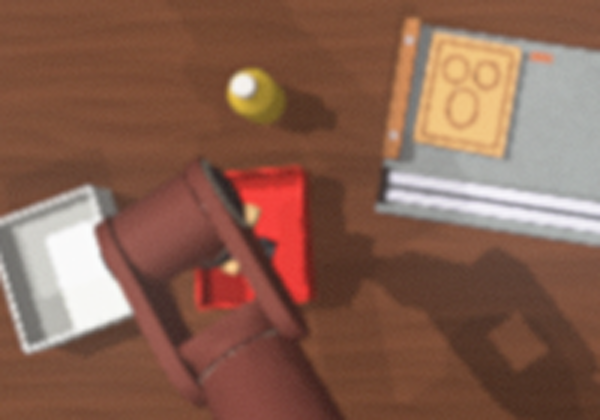

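Emit:
{"api": "carry_out", "payload": {"series": [[0,0,-0.98,0,0,0,0.1],[0,0,-0.98,0,0,0,0.1],[0,0,-0.98,0,0,0,0.1],[0,0,-0.98,0,0,0,0.1],[0,0,-0.98,0,0,0,0.1],[0,0,-0.98,0,0,0,0.1],[0,0,0,0,0,0,0.1],[0,0,0,0,0,0,0.65],[0,0,0,0,0,0,0.65],[0,0,0,0,0,0,0.65],[0,0,0,0,0,0,0.65]]}}

```text
t: 9.65
tool_pos: [0.4235, 0.3628, 0.0271]
tool_rot: [0.535, 3.094, 0.003]
contact_force: [-0.1, 0.8, -0.7]
opening: 0.0552
```

Emit:
{"api": "carry_out", "payload": {"series": [[0,0,1,0,0,0,0.65],[0,0,1,0,0,0,0.65],[0,0,1,0,0,0,0.65],[0,0,1,0,0,0,0.65],[0,0,1,0,0,0,0.65],[0,0,1,0,0,0,0.65],[0,-1,0.4,0,0,0,0.3],[0,-1,0,0,0,0,0],[0,-1,0,0,0,0,0],[0,-1,0,0,0,0,0],[0,-1,0,0,0,0,0],[0,-1,0,0,0,0,0]]}}

```text
t: 10.85
tool_pos: [0.4226, 0.2115, 0.1863]
tool_rot: [0.535, 3.094, 0.001]
contact_force: [0.5, 0.4, -0.2]
opening: 0.0001
```

```bash
python3 - <<'E'
from station import ctrl
from h import *
s=ctrl.get_image("scene");t=ctrl.get_image("top")
c=s["frame"][90:230,160:360];cv2.imwrite("pics/h3.png",cv2.resize(c,None,fx=3,fy=3,interpolation=cv2.INTER_CUBIC))
c=t["frame"][170:310,140:340];cv2.imwrite("pics/h3t.png",cv2.resize(c,None,fx=3,fy=3,interpolation=cv2.INTER_CUBIC))
o=ctrl.get_obs();print(o["tool_pos"],o["contact_force"],o["q"])
E
```

```text
[0.42269943 0.21055842 0.18616325] [-0.95346947  0.25779767  0.06850653] [ 3.04737334e-01 -2.96035900e-01  2.00737030e+00 -6.17054220e-04
  1.42913902e+00 -9.20316833e-01]
```

View pics/h3.png

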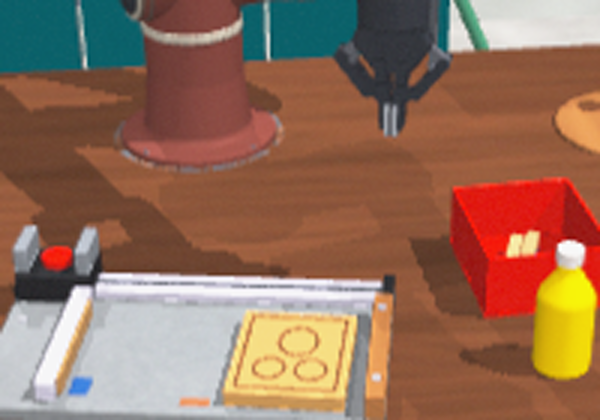

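View pics/h3t.png

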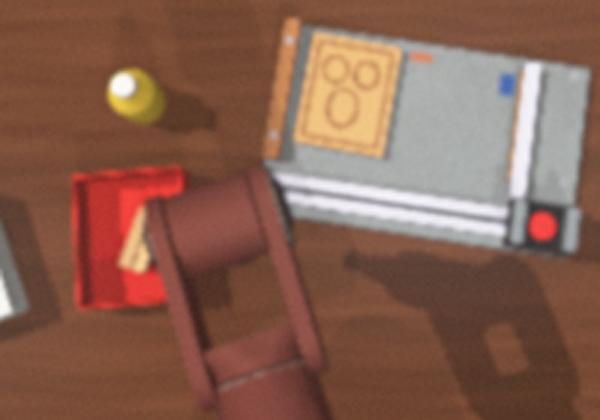

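Emit:
{"api": "carry_out", "payload": {"series": [[0.023,-0.991,0,0,0,0.117,0],[0.023,-0.991,0,0,0,0.117,0],[0.023,-0.991,0,0,0,0.117,0],[0.023,-0.991,0,0,0,0.117,0],[0.023,-0.991,0,0,0,0.117,0],[0.023,-0.991,0,0,0,0.117,0],[0.023,-0.991,0,0,0,0.117,0],[0.023,-0.991,0,0,0,0.117,0],[0.023,-0.991,0,0,0,0.117,0],[0.023,-0.991,0,0,0,0.117,0],[0.023,-0.991,0,0,0,0.117,0],[0.023,-0.991,0,0,0,0.117,0]]}}

```text
t: 12.15
tool_pos: [0.43, -0.0855, 0.1862]
tool_rot: [0.316, 3.124, 0.0]
contact_force: [0.0, -0.2, 0.4]
opening: 0.0
```

Emit:
{"api": "carry_out", "payload": {"series": [[0.023,-0.991,0,0,0,0.117,0],[0.023,-0.991,-0.6,0,0,0.117,0],[0.023,-0.991,-1,0,0,0.117,0],[0,0,-1,0,0,0,0],[0,0,0,0,0,0,0],[0,0,0,0,0,0,0]]}}

```text
t: 12.75
tool_pos: [0.4314, -0.1588, 0.1209]
tool_rot: [-0.262, -3.13, -0.001]
contact_force: [0.7, -0.6, 0.3]
opening: 0.0001
```

```bash
python3 - <<'E'
from station import ctrl
from h import *
s=ctrl.get_image("scene");t=ctrl.get_image("top")
o=ctrl.get_obs();print(o["tool_pos"],o["tool_rot"],o["contact_force"])
x=o["tool_pos"]; print("tip px",proj(s,x),proj(t,x),"btn",proj(s,[.431,-.161,.064]))
c=s["frame"][125:215,110:230];cv2.imwrite("pics/h4.png",cv2.resize(c,None,fx=6,fy=6,interpolation=cv2.INTER_CUBIC))
E
```

```text
[ 0.43238258 -0.1592403   0.12238096] [ 2.60588523e-01  3.12802136e+00 -1.62428969e-03] [ 0.43025183  0.22860337 -0.53594081]
tip px [[176.81004976 158.8557231 ]] [[322.59432339 243.93776795]] btn [[178.23049643 174.22857028]]
```

View pics/h4.png

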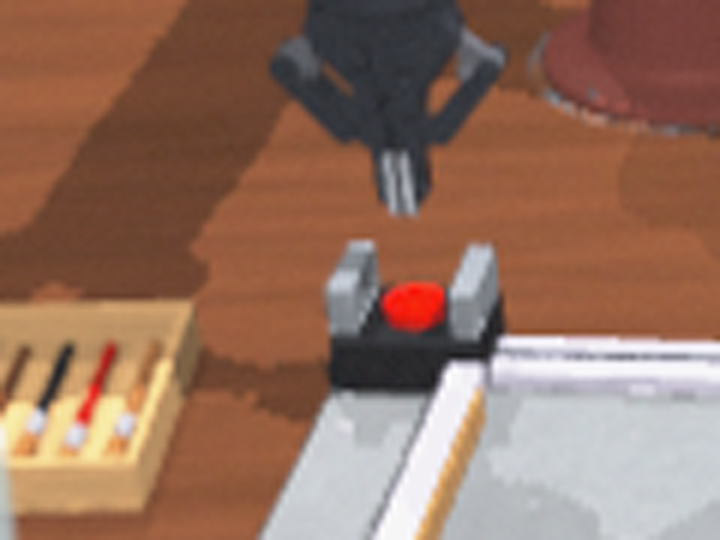

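Emit:
{"api": "carry_out", "payload": {"series": [[0,0,-0.7,0,0,0,0],[0,0,-0.7,0,0,0,0],[0,0,-0.7,0,0,0,0],[0,0,-0.1,0,0,0,0],[0,0,0,0,0,0,0]]}}

```text
t: 13.35
tool_pos: [0.4317, -0.1592, 0.0665]
tool_rot: [0.261, 3.13, -0.001]
contact_force: [-0.1, -0.1, 0.1]
opening: -0.0001
```

Emit:
{"api": "carry_out", "payload": {"series": [[0,0,-0.15,0,0,0,0],[0,0,-0.15,0,0,0,0],[0,0,0,0,0,0,0]]}}

```text
t: 13.65
tool_pos: [0.4327, -0.16, 0.0597]
tool_rot: [0.262, 3.127, -0.002]
contact_force: [1.6, 0.4, 5.8]
opening: -0.0
```

Emit:
{"api": "carry_out", "payload": {"series": [[0,0,-0.12,0,0,0,0],[0,0,0,0,0,0,0]]}}

```text
t: 13.85
tool_pos: [0.4328, -0.16, 0.0568]
tool_rot: [0.262, 3.127, -0.002]
contact_force: [0.5, -0.1, 6.5]
opening: 0.0002
```

Emit:
{"api": "carry_out", "payload": {"series": [[0,0,-0.14,0,0,0,0],[0,0,0,0,0,0,0],[0.034,0.197,0,0,0,0,0],[0.034,0.197,0,0,0,0,0],[0.034,0.197,0,0,0,0,0],[0.034,0.197,0,0,0,0,0],[0.034,0.197,0,0,0,0,0],[0.034,0.197,0,0,0,0,0]]}}

```text
t: 14.65
tool_pos: [0.4377, -0.1313, 0.0549]
tool_rot: [0.262, 3.128, -0.005]
contact_force: [-5.6, -0.4, 14.7]
opening: 0.0
```

```bash
python3 - <<'E'
from station import ctrl
from h import *
s=ctrl.get_image("scene")
o=ctrl.get_obs();print(o["tool_pos"],o["tool_rot"],o["contact_force"])
c=s["frame"][125:225,130:290];cv2.imwrite("pics/h5.png",cv2.resize(c,None,fx=5,fy=5,interpolation=cv2.INTER_CUBIC))
E
```

```text
[ 0.43786788 -0.13058435  0.05490935] [ 0.26137643  3.12836977 -0.00372695] [-5.74281694  0.29616158 14.81732087]
```

View pics/h5.png

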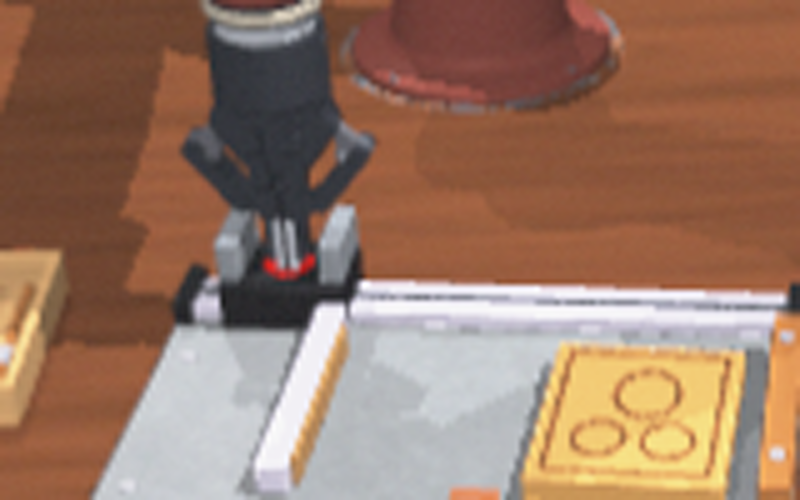

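Emit:
{"api": "carry_out", "payload": {"series": [[0.032,0.197,0,0,0,0,0],[0.032,0.197,0,0,0,0,0],[0.032,0.197,0,0,0,0,0],[0.032,0.197,0,0,0,0,0],[0.032,0.197,0,0,0,0,0],[0.032,0.197,0,0,0,0,0],[0.032,0.197,0,0,0,0,0],[0.032,0.197,0,0,0,0,0],[0.032,0.197,0,0,0,0,0],[0.032,0.197,0,0,0,0,0],[0.032,0.197,0,0,0,0,0],[0.032,0.197,0,0,0,0,0]]}}

```text
t: 15.9
tool_pos: [0.4479, -0.0719, 0.055]
tool_rot: [0.262, 3.127, -0.004]
contact_force: [-3.3, -0.3, 13.9]
opening: 0.0
```

Emit:
{"api": "carry_out", "payload": {"series": [[0.034,0.197,0,0,0,0,0],[0.034,0.197,0,0,0,0,0],[0.034,0.197,0,0,0,0,0],[0.034,0.197,0,0,0,0,0],[0.034,0.197,0,0,0,0,0],[0.034,0.197,0,0,0,0,0],[0.034,0.197,0,0,0,0,0],[0.034,0.197,0,0,0,0,0],[0.034,0.197,0,0,0,0,0]]}}

```text
t: 16.8
tool_pos: [0.4555, -0.0272, 0.0549]
tool_rot: [0.262, 3.127, -0.003]
contact_force: [-4.6, -1.5, 13.7]
opening: -0.0003
```

```bash
python3 - <<'E'
from station import ctrl
from h import *
s=ctrl.get_image("scene")
o=ctrl.get_obs();print(o["tool_pos"],o["tool_rot"],o["contact_force"])
c=s["frame"][125:225,150:310];cv2.imwrite("pics/h6.png",cv2.resize(c,None,fx=5,fy=5,interpolation=cv2.INTER_CUBIC))
E
```

```text
[ 0.45563719 -0.02652099  0.05491644] [ 2.61539532e-01  3.12712244e+00 -1.61746060e-03] [-4.15630098  0.80709762 15.56786509]
```

View pics/h6.png

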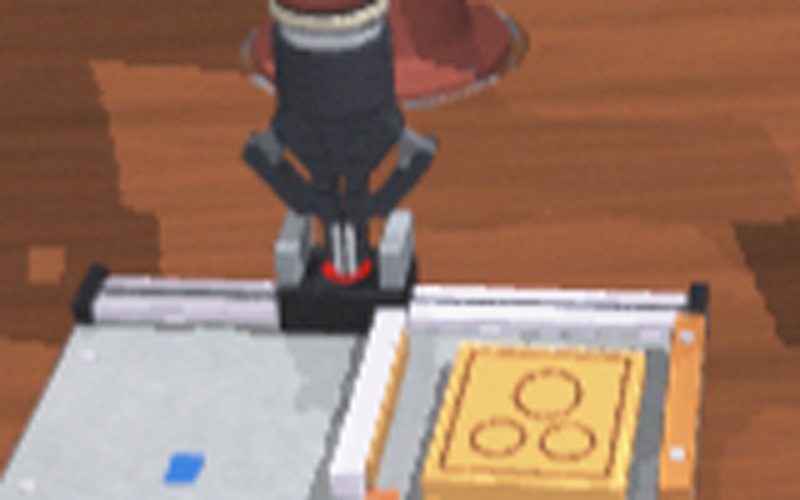

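Emit:
{"api": "carry_out", "payload": {"series": [[0.034,0.197,0,0,0,0,0],[0.034,0.197,0,0,0,0,0],[0.034,0.197,0,0,0,0,0],[0.034,0.197,0,0,0,0,0],[0.034,0.197,0,0,0,0,0],[0.034,0.197,0,0,0,0,0],[0.034,0.197,0,0,0,0,0],[0,0,0,0,0,0,0]]}}

```text
t: 17.65
tool_pos: [0.4615, 0.0078, 0.0549]
tool_rot: [0.261, 3.127, -0.002]
contact_force: [-4.0, -0.3, 14.9]
opening: 0.0
```

Emit:
{"api": "carry_out", "payload": {"series": [[0.02,0.118,0,0,0,0,0],[0.02,0.118,0,0,0,0,0],[0.02,0.118,0,0,0,0,0],[0.02,0.118,0,0,0,0,0]]}}

```text
t: 18.05
tool_pos: [0.4634, 0.0188, 0.0549]
tool_rot: [0.262, 3.128, -0.004]
contact_force: [-4.8, -2.1, 14.4]
opening: -0.0004
```

```bash
python3 - <<'E'
from station import ctrl
from h import *
s=ctrl.get_image("scene")
o=ctrl.get_obs();print(o["tool_pos"],o["tool_rot"],o["contact_force"])
c=s["frame"][145:245,180:300];cv2.imwrite("pics/h7.png",cv2.resize(c,None,fx=6,fy=6,interpolation=cv2.INTER_CUBIC))
E
```

```text
[0.46343947 0.01919819 0.05491214] [ 0.26141675  3.12751449 -0.00331948] [-4.73188764 -2.61620134 15.35051614]
```

View pics/h7.png

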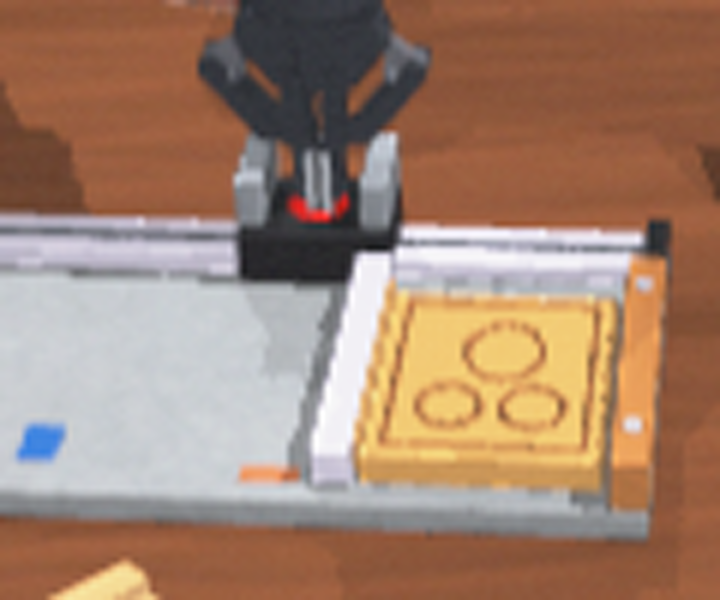

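Emit:
{"api": "carry_out", "payload": {"series": [[0.014,0.08,0,0,0,0,0],[0.014,0.08,0,0,0,0,0],[0.014,0.08,0,0,0,0,0],[0,0,0,0,0,0,0]]}}

```text
t: 18.5
tool_pos: [0.4646, 0.0236, 0.0549]
tool_rot: [0.26, 3.127, -0.009]
contact_force: [-5.5, -7.7, 14.1]
opening: 0.0
```

Emit:
{"api": "carry_out", "payload": {"series": [[0.014,0.08,0,0,0,0,0],[0.014,0.08,0,0,0,0,0],[0.014,0.08,0,0,0,0,0],[0,0,0,0,0,0,0]]}}

```text
t: 18.9
tool_pos: [0.4664, 0.0298, 0.055]
tool_rot: [0.261, 3.125, -0.007]
contact_force: [-0.9, -7.2, 12.0]
opening: 0.0002
```

```bash
python3 - <<'E'
from station import ctrl
from h import *
s=ctrl.get_image("scene")
o=ctrl.get_obs();print(o["tool_pos"],o["tool_rot"],o["contact_force"])
c=s["frame"][145:245,180:300];cv2.imwrite("pics/h8.png",cv2.resize(c,None,fx=6,fy=6,interpolation=cv2.INTER_CUBIC))
E
```

```text
[0.46636062 0.02981101 0.0549302 ] [ 0.26081195  3.12488102 -0.00731805] [-1.45022452 -6.65824255 12.48203296]
```

View pics/h8.png

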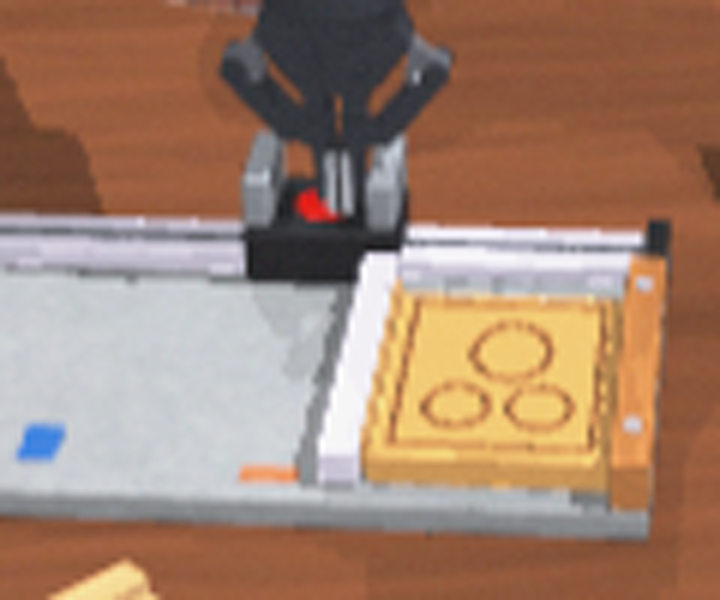

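Emit:
{"api": "carry_out", "payload": {"series": [[0.014,0.08,0,0,0,0,0],[0.014,0.08,0,0,0,0,0],[0,0,0,0,0,0,0]]}}

```text
t: 19.25
tool_pos: [0.4668, 0.0323, 0.0549]
tool_rot: [0.26, 3.126, -0.013]
contact_force: [-3.5, -14.5, 12.7]
opening: -0.0002
```

Emit:
{"api": "carry_out", "payload": {"series": [[0.014,0.08,0,0,0,0,0],[0.014,0.08,0,0,0,0,0],[0,0,0,0,0,0,0]]}}

```text
t: 19.55
tool_pos: [0.4668, 0.0324, 0.055]
tool_rot: [0.258, 3.127, -0.028]
contact_force: [-7.5, -30.6, 14.3]
opening: -0.0002
```

```bash
python3 - <<'E'
from station import ctrl
from h import *
s=ctrl.get_image("scene");t=ctrl.get_image("top")
o=ctrl.get_obs();print(o["tool_pos"],o["contact_force"])
c=s["frame"][145:245,180:300];cv2.imwrite("pics/h9.png",cv2.resize(c,None,fx=6,fy=6,interpolation=cv2.INTER_CUBIC))
c=t["frame"][165:265,215:335];cv2.imwrite("pics/h9t.png",cv2.resize(c,None,fx=6,fy=6,interpolation=cv2.INTER_CUBIC))
E
```

```text
[0.46684597 0.03241927 0.05499747] [ -7.14058133 -30.19606103  14.825356  ]
```

View pics/h9.png

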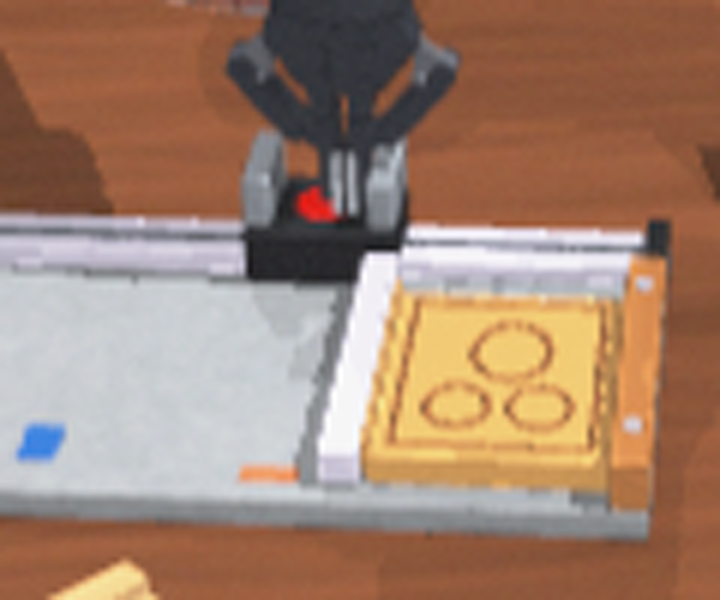

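View pics/h9t.png

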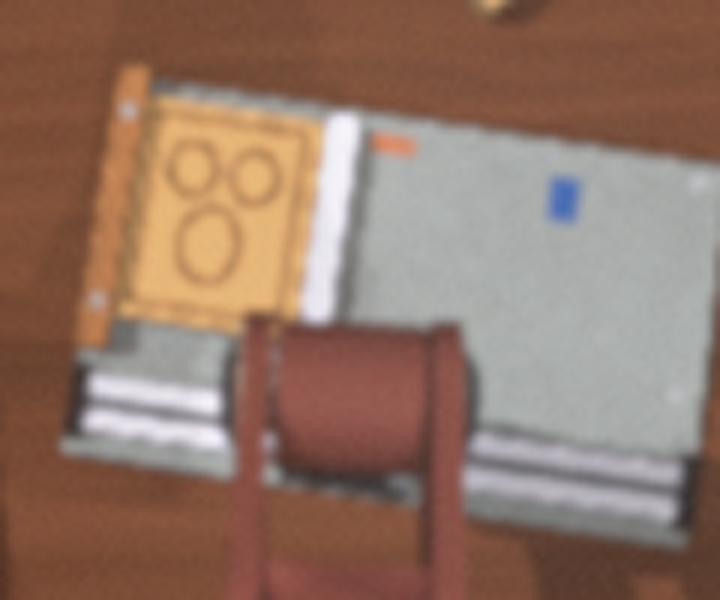

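Emit:
{"api": "carry_out", "payload": {"series": [[-0.008,-0.05,0,0,0,0,0],[0,0,0,0,0,0,0],[0,0,0.15,0,0,0,0],[0,0,0.15,0,0,0,0],[0,0,0.15,0,0,0,0],[0,0,0.15,0,0,0,0],[0,0,0.15,0,0,0,0],[0,0,0,0,0,0,0]]}}

```text
t: 20.45
tool_pos: [0.462, 0.0337, 0.0677]
tool_rot: [-0.261, -3.125, 0.02]
contact_force: [-2.6, -20.3, -7.5]
opening: 0.0002
```

Emit:
{"api": "carry_out", "payload": {"series": [[-0.034,-0.2,0,0,0,0,0],[-0.034,-0.16,0,0,0,0,0],[0,0,0.3,0,0,0,0],[0,0,0.6,0,0,0,0],[0,0,1,0,0,0,0],[0,0,1,0,0,0,0],[0,0,1,0,0,0,0],[0,0,1,0,0,0,0]]}}

```text
t: 21.25
tool_pos: [0.4634, 0.0301, 0.1951]
tool_rot: [0.261, 3.129, 0.001]
contact_force: [0.6, 0.5, -0.5]
opening: 0.0002
```

Emit:
{"api": "carry_out", "payload": {"series": [[-0.2,1,0.6,0,0,0,0],[-0.2,1,0.3,0,0,0,0],[-0.2,1,0,0,0,0,0],[-0.2,1,0,0,0,0,0],[-0.2,1,0,0,0,0,0],[-0.2,1,0,0,0,0,0],[-0.2,1,0,0,0,0,0],[0,0,0,0,0,0,0]]}}

```text
t: 22.05
tool_pos: [0.4275, 0.2072, 0.2165]
tool_rot: [0.256, 3.13, 0.003]
contact_force: [0.4, -1.3, -0.1]
opening: 0.0003
```

```bash
python3 - <<'E'
from station import ctrl
from h import *
import pickle
s=ctrl.get_image("scene");t=ctrl.get_image("top")
pickle.dump((s,t),open("im9.pkl","wb"))
o=ctrl.get_obs();print(o["tool_pos"],o["contact_force"])
c=s["frame"][145:245,180:300];cv2.imwrite("pics/h10.png",cv2.resize(c,None,fx=6,fy=6,interpolation=cv2.INTER_CUBIC))
c=t["frame"][165:265,215:335];cv2.imwrite("pics/h10t.png",cv2.resize(c,None,fx=6,fy=6,interpolation=cv2.INTER_CUBIC))
for p in(s,t):
    f=p["frame"].astype(int); r=(f[...,2]>150)&(f[...,1]<90)&(f[...,0]<90)
    n,l,st,c=cv2.connectedComponentsWithStats(r.astype(np.uint8)); print([(st[i].tolist(),c[i].round(1).tolist()) for i in range(1,n) if st[i][4]>12])
E
```

```text
[0.42809599 0.20519387 0.21615934] [ 0.00233378 -0.13494538  0.3747609 ]
[([256, 0, 10, 11, 37], [260.9, 4.6]), ([271, 0, 9, 10, 23], [275.1, 4.2]), ([266, 11, 9, 4, 14], [269.0, 12.7]), ([288, 11, 19, 13, 27], [297.4, 16.3]), ([259, 14, 10, 7, 17], [263.9, 16.8]), ([278, 32, 29, 7, 81], [292.3, 34.9]), ([267, 55, 11, 4, 19], [272.4, 56.8]), ([258, 57, 8, 4, 14], [261.2, 58.1]), ([263, 67, 15, 6, 61], [270.4, 69.9]), ([235, 70, 22, 8, 87], [245.4, 73.8]), ([230, 127, 19, 11, 33], [241.0, 132.7]), ([77, 133, 10, 12, 76], [81.6, 138.1]), ([213, 137, 25, 7, 78], [222.0, 140.6]), ([236, 138, 8, 4, 14], [239.3, 139.6]), ([310, 149, 56, 48, 1655], [334.5, 169.8]), ([229, 173, 10, 9, 69], [233.8, 176.9]), ([123, 182, 6, 13, 16], [125.8, 188.2])]
[([163, 225, 38, 49, 958], [178.7, 248.8]), ([269, 233, 9, 10, 71], [273.1, 237.7]), ([126, 323, 5, 5, 21], [128.0, 325.0]), ([426, 342, 14, 26, 171], [432.7, 354.5])]
```

View pics/h10.png

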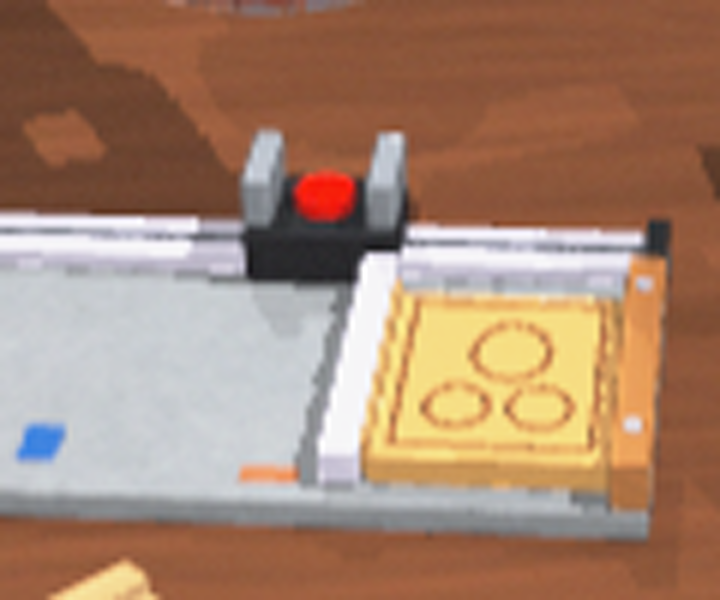

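View pics/h10t.png

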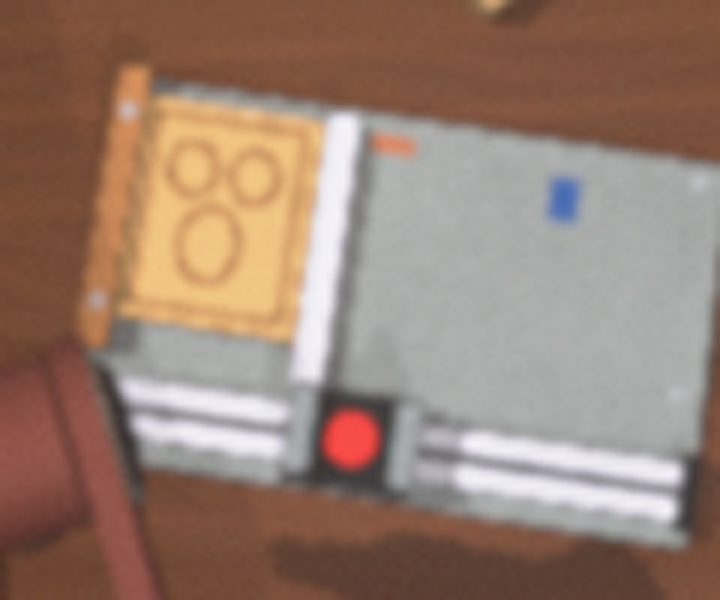

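```bash
python3 - <<'E'
from h import *
import pickle
s,t=pickle.load(open("im9.pkl","rb"))
yaw=np.radians(-9.68);ux=np.array([np.cos(yaw),np.sin(yaw)]);uy=np.array([-np.sin(yaw),np.cos(yaw)])
b0=atz(t,(320.2,245),.064);b1=atz(t,(273.1,237.7),.064);print("top travel",(b1-b0)[:2]@uy,(b1-b0)[:2]@ux)
c0=atz(s,(178.7,175.2),.064);c1=atz(s,(233.8,176.9),.064);print("scene travel",(c1-c0)[:2]@uy,(c1-c0)[:2]@ux)
# edges along uy at constant offset: panel length from images
o=np.array([.5517,-.0186])
# profile of top image along clamp y at several x, sampled at z=.036
for p,nm in((t,"top"),(s,"scene")):
  f=cv2.GaussianBlur(p["frame"],(0,0),.5)
  img=[]
  for x in(-.03,0.02,.07,.1):
    ys=np.arange(.02,.24,.0005); P=np.array([[*(o+ux*x+uy*y),.036] for y in ys]); q=proj(p,P).astype(np.float32)
    row=cv2.remap(f,q[:,0].reshape(1,-1),q[:,1].reshape(1,-1),cv2.INTER_LINEAR)[0]
    img.append(np.repeat(row[None],35,0))
  im=np.vstack(img); im=cv2.resize(im,None,fx=1.8,fy=2)
  for k in range(0,23):
      cv2.line(im,(int(k*20*1.8),0),(int(k*20*1.8),8 if k%5 else 20),(255,0,255),1)
  cv2.imwrite(f"pics/prof_{nm}.png",im)
E
```

```text
top travel 0.18400207171499336 0.00017178613581445723
scene travel 0.18378447053914557 0.0005803522080563129
```

View pics/prof_top.png

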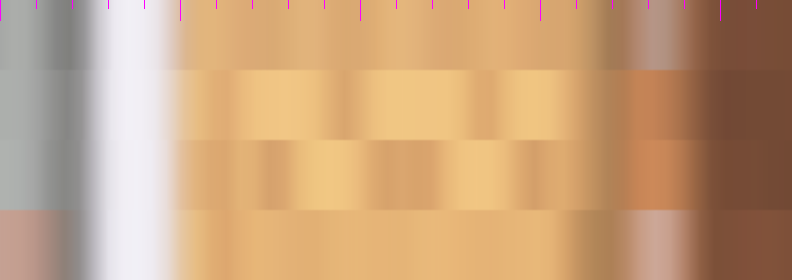

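View pics/prof_scene.png

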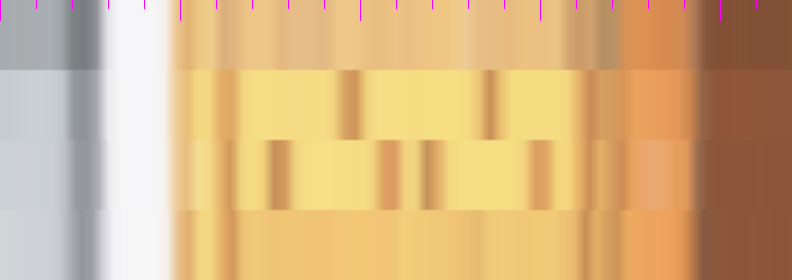

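```bash
python3 - <<'E'
from station import ctrl
print(ctrl.finish_job())
E
```

```text
the job is handed in; nothing more can be done
None
```

I put the smaller offcut in the red bin. Then I held the release button down and slid the jaw until the panel sat against the end stop. I let the button spring up and handed the job in at about 22 s. The hand-in gave no verdict, so what follows rests on my own checks.

- **Jaw:** it stalled under a 30 N push with the button still down. From the button's position before and after, the carriage moved 184 mm in both views. The start was between 0 and 30 mm, so that fits the closed place at 187 mm, but with only about 1 mm above the 183 mm limit. The next notch back, about 181 mm, would mean starting below 0.
- **Panel:** the last pictures show it flat and square by eye against the stop. A profile from the scene camera showed a gap of at most about 2 mm. The top view was less clear, because it also sees the stop's inner side.
- **Button and offcut:** the last pictures show the button up. After release the offcut was seen lying in the red bin. The arm partly hid it in the final top view.
- **Bystanders:** I did not measure the bottle, jar and tray again at the end. The arm never came near the jar or the tray. The bottle looked unmoved after the offcut was dropped, and the arm did not go near it again.
- **Disagreement:** the two cameras differed by up to about 7 mm in single-view positions, such as the button. I mostly used the top view, averaged where they differed, and confirmed by contact.

The arm was clear of everything when I handed in.

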